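# Shut the draft shield and tare the balance

## Robot

A 6-joint arm with a two-finger parallel gripper is mounted at the origin on the work surface. World frame = base frame: x ahead of the robot, y to its left, z up, the work surface at z = 0. Lengths are in m, angles in rad, forces in N, time in s.
With the tool pointing down it reaches from about 0.3 to 0.775 m from the base axis. Payload 14.6 kg.
Tool frame: the origin (TCP) lies between the finger pads; the fingertips stand 19 mm ahead of it and the grasp point (between the pads) is the TCP; z points along the fingers, y is the line along which they close (so a half turn about z gives the same grasp; the last joint's range is limited). The gripper opens to 85 mm and grips with 20 to 120 N. Pads are 22 mm wide; open, the fingers measure 114 mm over their backs; the gripper's body (76 mm by 85 mm) begins 54 mm behind the grasp point. The pads swing forward as they close: fully open they stand 13 mm farther back than shut.
Start: joints at [1.17, 0.3, 1.521, -0, 1.321, -0.067], TCP at [0.18, 0.52, 0.25] pointing down, gripper open.
Joint ranges: [-3.03, 3.03], [-0.79, 2.21], [0.23, 2.52], [-1.04, 4.18], [0, 3.07], [-2.55, 2.55]. Speed limits (rad/s): [2.22, 2.22, 2.57, 3.14, 3.14, 3.14].

## Interface

Orientations are given as a unit quaternion [w, x, y, z].
In Python, from cell import env, capture, silhouettes gives the robot as it stands.
- The arm moves only by the tool move_arm, never from a script. Its argument "moves" is a list of rows, each a list of 3 entries, a list of its own where there are three numbers: the shift along the tool's x, y, z in cm, then the turn, a rotation vector about the tool's x, y, z in degrees, then the finger opening in cm, from 0 to 8.54. In form: [[[dx, dy, dz], [rx, ry, rz], claw], ...]. A call has 1 to 8 rows; each row shifts and turns the commanded pose from where the row before left it, along the tool's axes as they then stand; what a row does not reach is not made up. A row lasts 1/12 s, in which the tool goes at most 41.7 mm and 7.16 degrees, less where a joint would pass 70% of its speed; a pose out of reach is approached as far as the arm can. A call with a gripper value outside its range is refused whole. The fingers move at their own pace and stop on an object; "newtons" is the grip in N (left out, the last holds). Time passes only in rows, so rows that do not move let the fingers close. It gives the time, the measured TCP pose, the force, the opening and the grip force at its end, in the units of the state.
- env.get_obs(): the state, without advancing time (a new reading comes with each control period).
- capture(name): name is "side" or "top"; returns a dict with "img" (420x560x3 uint8, red, green, blue), "z_map" (420x560 float32, m along the optical axis (not along the pixel's ray), 0 where there is no reading), "fovy" (degrees; the focal length in pixels is half the picture's height over the tangent of half this angle, whatever the lens; pixels are square), "cx", "cy" (the principal point, pixels), "T" (4x4, takes a point from camera to world coordinates). Camera axes: x right, y down, z forward; pixel columns grow to the right and rows downward; lengths in m; the calibration is good to about 2 mm. A picture is of the moment at which its call begins.
- env.finish_job(): hands the job in; it is judged then, once.
Trained networks look in a picture, given as the dict that the camera call returned (one of the last four; its "shot" number tells which), for a name from the list of things; names that differ only in an ending like _2 or _b are one class to them, and where a whole thing is asked for, a point or a joint stands for the part that bears it (a point fixed in the world has none). Each returns a list of dicts, best first, with "p" (0 to 1); they miss things now and then, are a little off and sometimes report something else, mostly with a low value. They report only what shows in the picture. A call takes as long as a camera call.
- silhouettes(picture, name): "region" (420x560 bool, what is visible of it) and "at" ([row, column] in pixels, amid what is visible of it).
The state is a dict: "clock": time; "joint_positions": joint angles; "joint_velocities": joint speeds; "tau": joint torques, N m; "position": TCP position; "orientation": TCP orientation; "force": force on the tool from outside, world axes, zero at the start; "torque": the same for the moment, N m; "width": opening from 0.0 (shut) to 1.0 (fully open); "finger_force": force on a finger pad.
Only numpy, scipy, OpenCV 4.12 (cv2) and the standard library are available. Lean on these libraries where they do the work, as an engineer would, in place of code of your own. Each camera call takes 0.05 s, during which the arm holds its last target. There are 200 camera calls.

## Task

A coral fragment in its dish stands on the pan of the balance, but the roof door and the right-hand door of the glass draft shield have been left open. Push both doors gently all the way shut with the fingertips, without pinching their grips or slamming them, then press the orange tare key fully down and let it go. Leave the left door shut, leave the dish undisturbed on the pan, and do not move or lift the jar, Petri dish and forceps on the bench.

Things in the scene. Friction and masses are not known exactly. Their poses are not given: they have to be found in the camera images.
- balance: White laboratory balance, fixed: 360 x 200 x 247 mm, keys towards the robot. Origin on the bench, 195 mm behind its front edge, mid-width; x to its back, y to its left, z up. Key panel 50 mm high at x -195 to -125 mm, display console to 78 mm high, then the glass draft shield from x -85 to +110 mm, roof rails to 247 mm high. Pan inside: 90 mm across, centre x +12 mm, top at 66 mm.
- roof_door (a joint): How far the glass roof door is open, in m: 0 = shut, up to 0.12. It slides level: opening carries it and its grip to the balance's +x (back), so it shuts by moving to -x (front). Friction about 1.2 N, stays where it is left, hard stop at 0.
- right_door (a joint): How far the right-hand (-y side) glass door is open, in m: 0 = shut, up to 0.12. As the roof door: it shuts by sliding to the balance's -x (front). Friction about 1.2 N, stays where it is left, hard stop at 0.
- left_door (a joint): How far the left-hand (+y side) door stands open, in m; the same door mirrored. It starts shut (0).
- tare_key (a joint): How far the tare key is pressed, in m: 0 = up, 0.004 = fully down. Spring return; it starts to move at about 1.2 N and is fully down at 4 N.
- roof_grip (a point): Centre of the roof door's blue grip, a bar standing up on the glass: 12 mm thick (along the balance's x), 80 mm wide (y), 20 mm high. The glass's top lies 245 mm and the grip's top 265 mm above the bench. It moves with the door; shut, it lies at x -41 mm, y 0 of the balance.
- right_grip (a point): Centre of the blue grip on the outside of the right-hand door, an upright bar: 12 mm thick (along the balance's x), 76 mm high (152 to 228 mm above the bench), standing 30 mm out from the glass, whose outer face is at y -102 mm of the balance. It moves with the door; shut, it lies at x -51 mm.
- left_grip (a point): Centre of the same blue grip on the left-hand door.
- tare_top (a point): Middle of the top face of the orange tare key (24 mm along the balance's x, 44 mm along y), 58 mm above the bench, 8 mm proud of the panel, at x -165 mm, y 0 of the balance; pressed straight down. The flat grey keys beside it are only printed.
- sample: Loose white dish, 60 mm across and 12 mm high, with a salmon-coloured coral fragment reaching 40 mm above its underside; it stands on the weighing pan inside the shield. Origin at the middle of the dish's underside.
- jar_mid (a point): Loose amber jar with a black cap, 56 mm across and 85 mm high, on the bench to the right of the balance. Its centre, half-way up.
- petri: Loose clear Petri dish, 92 mm across and 18 mm high, on the bench to the front right of the balance. Origin at the middle of its underside.
- forceps: Loose steel forceps, 140 mm long (x), 20 mm wide, 7 mm high, lying on the bench to the left of the balance. Origin under their middle.

How it is judged:
On the way, in this order (a step that is already met when the one before it is completed fails the run):
1. all three doors of the draft shield are shut (each within 4 mm) (value of joint each of roof_door, right_door, left_door below 0.004 m), for 0.2 s.
2. with the doors shut, the tare key is pressed down (more than 3 of its 4 mm) (all of step 1 and value of joint tare_key above 0.003 m), for 0.1 s.
At the end, for the whole second after the job is handed in: All three doors are shut to within 4 mm, the tare key has been pressed after that and is up again (within 1 mm), the dish stands upright on the pan within 8 mm of where it was, and jar, Petri dish and forceps lie within 20 mm of where they were (all of step 1 and value of joint tare_key below 0.001 m and distance of sample from where it was at the start of the episode below 0.008 m and angle between sample's own z axis and vertical below 0.1 rad and distance of each of jar_mid, petri, forceps from where it was at the start of the episode below 0.02 m and linear speed of sample below 0.02 m/s); the robot touches nothing.
It fails at once if a door is slammed (shut faster than 0.3 m/s) (velocity of joint any of roof_door, right_door below -0.3 m/s).
It fails at once if a door's grip is pinched (pressed on its front and back at once) ((contact force between the fingers and roof_door_c1 above 2 N and contact force between the fingers and roof_door_c2 above 2 N) or (contact force between the fingers and right_door_c1 above 2 N and contact force between the fingers and right_door_c2 above 2 N)).
It fails at once if the balance is pushed or pressed with more than 40 N (contact force between the arm and balance above 40 N).
It fails at once if the dish is shifted more than 8 mm on the pan or lifted (distance of sample from where it was at the start of the episode above 0.008 m).
It fails at once if the jar, Petri dish or forceps are moved or lifted more than 20 mm (distance of any of jar_mid, petri, forceps from where it was at the start of the episode above 0.02 m).
It also fails if it takes over 51 s, if anything falls off the work surface, if the arm or the gripper's body presses on something with over 40 N, if the wrist force passes 120 N, or if a joint passes its speed limit or range.

## Working session

There is one attempt and no reset: what is moved stays moved. The work goes in short steps, Python scripts to look and compute and a tool call to move; the robot and the scene stay as the last step left them, time stands still between calls to the robot, and variables do not carry over. Pictures are saved under pics/ and viewed, at most 10 in all, crops included, and the job is handed in when it is done.

Besides the shell and the picture viewer there is one more tool, called after "Request:" as a command line: name --argument value ..., lists and objects as JSON in quotes. move_arm: Moves the arm, as the interface text tells. Its arguments: {"type":"object","properties":{"moves":{"type":"array"},"newtons":{"type":"number"}},"required":["moves"]}

```bash
mkdir -p pics
cat > h.py <<'E'
import numpy as np, cv2
from cell import env, capture, silhouettes
def cloud(c):
    z=c["z_map"]; f=210/np.tan(np.radians(c["fovy"])/2)
    v,u=np.mgrid[:420,:560]
    P=np.stack([(u-c["cx"])/f*z,(v-c["cy"])/f*z,z],-1)
    return P@c["T"][:3,:3].T+c["T"][:3,3]
E
python3 - <<'E'
from h import *
o=env.get_obs(); print(o["clock"],o["position"],o["orientation"],o["force"])
for n in ("side","top"):
    c=capture(n); cv2.imwrite(f"pics/{n}0.png",c["img"][...,::-1]); W=cloud(c)
    print(n,c["T"].round(3).tolist())
    for k in ("balance","roof_grip","right_grip","left_grip","tare_top","sample","jar_mid","petri","forceps"):
        for s in silhouettes(c,k)[:2]:
            m=s["region"]&(c["z_map"]>0); p=W[m]
            if len(p): print(k,round(s["p"],2),s["at"],m.sum(),np.median(p,0).round(3),np.percentile(p,[3],axis=0).round(3),np.percentile(p,[97],axis=0).round(3))
E
```

```text
0.0 [0.18011225 0.51941944 0.24970213] [-1.45942007e-04  1.66125008e-01  9.86104505e-01 -6.04675661e-04] [-0.07757024  0.42998298  0.28281584]
side [[-0.478, -0.792, 0.38, 0.28], [-0.879, 0.43, -0.208, 0.222], [0.001, -0.433, -0.901, 0.844], [0.0, 0.0, 0.0, 1.0]]
balance 0.58 [199.9, 293.1] 21485 [0.576 0.047 0.229] [[ 0.414 -0.069  0.049]] [[0.726 0.151 0.25 ]]
right_grip 0.86 [139.2, 324.0] 345 [ 0.637 -0.056  0.209] [[ 0.614 -0.084  0.07 ]] [[ 0.783 -0.022  0.235]]
right_grip 0.24 [289.5, 216.9] 363 [0.547 0.229 0.007] [[0.487 0.206 0.002]] [[0.609 0.252 0.01 ]]
left_grip 0.57 [225.5, 247.0] 1818 [0.574 0.141 0.184] [[0.502 0.121 0.074]] [[0.665 0.157 0.234]]
left_grip 0.39 [163.3, 365.9] 632 [ 0.625 -0.188  0.083] [[ 0.61  -0.214  0.013]] [[ 0.656 -0.171  0.089]]
tare_top 0.5 [278.3, 340.8] 254 [0.433 0.003 0.06 ] [[ 0.42  -0.018  0.053]] [[0.446 0.023 0.062]]
sample 0.68 [204.7, 385.6] 1159 [ 0.532 -0.194  0.02 ] [[ 0.493 -0.237  0.006]] [[ 0.574 -0.155  0.022]]
sample 0.57 [210.3, 290.8] 486 [0.603 0.034 0.073] [[0.583 0.006 0.069]] [[0.627 0.057 0.103]]
jar_mid 0.96 [163.6, 36
[... 809 characters left out ...]
 0.235]]
right_grip 0.71 [208.4, 240.7] 134 [0.519 0.141 0.225] [[ 0.512  0.123 -0.003]] [[0.551 0.166 0.235]]
left_grip 0.54 [207.1, 240.5] 119 [0.518 0.138 0.226] [[0.512 0.126 0.163]] [[0.57  0.154 0.245]]
tare_top 0.66 [246.5, 297.9] 144 [0.434 0.003 0.058] [[ 0.422 -0.017  0.053]] [[0.445 0.023 0.064]]
tare_top 0.51 [205.3, 238.3] 71 [0.517 0.14  0.227] [[0.512 0.128 0.187]] [[0.524 0.151 0.231]]
sample 0.51 [186.8, 287.5] 21 [0.58  0.028 0.071] [[0.577 0.02  0.067]] [[0.583 0.038 0.076]]
petri 0.78 [212.9, 372.4] 926 [ 0.533 -0.196  0.018] [[ 0.494 -0.235  0.009]] [[ 0.575 -0.156  0.024]]
forceps 0.64 [210.2, 211.0] 168 [0.527 0.236 0.006] [[ 0.487  0.209 -0.002]] [[0.606 0.252 0.012]]
```

Run:
```python
from h import *
ims=[cv2.resize(cv2.imread(f"pics/{n}0.png")[90:330,180:420],(400,400),interpolation=cv2.INTER_CUBIC) for n in("side","top")]
cv2.imwrite("pics/both.png",np.hstack(ims))
# grips by blue colour
for n in("side","top"):
    c=capture(n);W=cloud(c);h=cv2.cvtColor(c["img"],cv2.COLOR_RGB2HSV)
    m=(h[...,0]>95)&(h[...,0]<130)&(h[...,1]>110)&(h[...,2]>50)
    k,l,st,ce=cv2.connectedComponentsWithStats(m.astype(np.uint8))
    for i in range(1,k):
        if st[i,4]>15:
            p=W[(l==i)&(c["z_map"]>0)]
            if len(p):
                print(n,ce[i].round(),st[i,4],np.median(p,0).round(3),np.percentile(p,5,axis=0).round(3),np.percentile(p,95,axis=0).round(3))
                zt=np.percentile(p[:,2],95); q=p[abs(p[:,2]-zt)<.006]
                if len(q)>4: print("   top pts",len(q),cv2.minAreaRect(q[:,:2].astype(np.float32)),zt.round(3))
    if n=="top":
        s=silhouettes(c,"tare_top")[0]["region"]; print("tare",W[s].mean(0))
        s=silhouettes(c,"balance")[0]["region"]
        q=W[s&(W[...,2]>.03)&(W[...,2]<.3)]; print(cv2.minAreaRect(q[:,:2].astype(np.float32)))
        q=W[(W[...,2]>.035)&(W[...,2]<.056)&(W[...,0]<.5)&(abs(W[...,1]-.03)<.2)]; print("panel",cv2.minAreaRect(q[:,:2].astype(np.float32)))
```

```text
side [142.  56.] 36137 [ 1.72   0.173 -0.396] [ 1.714 -0.841 -0.635] [ 1.726  0.655 -0.095]
   top pts 384 ((1.718550682067871, 0.32918691635131836), (0.3805820643901825, 0.01851075515151024), 89.9870376586914) -0.095
side [331. 138.] 53 [ 0.639 -0.077  0.229] [ 0.635 -0.086  0.226] [ 0.645 -0.069  0.231]
   top pts 53 ((0.6402621865272522, -0.07720436155796051), (0.01015991810709238, 0.01864098757505417), 11.208724021911621) 0.231
side [289. 170.] 291 [0.595 0.038 0.266] [0.585 0.001 0.26 ] [0.604 0.073 0.268]
   top pts 273 ((0.5957870483398438, 0.0380278006196022), (0.011773388832807541, 0.07864731550216675), 11.52534294128418) 0.268
side [271. 188.] 25 [0.587 0.078 0.249] [0.583 0.074 0.247] [0.592 0.081 0.251]
   top pts 24 ((0.5871890187263489, 0.07811420410871506), (0.011329998262226582, 0.005431273486465216), 21.531726837158203) 0.251
side [258. 246.] 251 [0.516 0.142 0.214] [0.513 0.128 0.164] [0.524 0.153 0.23 ]
   top pts 118 ((0.5201507210731506, 0.1400521844625473), (0.011046826839447021, 0.03007381409406662), 12.17017650604248) 0.23
top [334. 158.] 52 [ 0.637 -0.071  0.
[... 159 characters left out ...]
5906925201416) 0.232
top [286. 173.] 193 [0.595 0.04  0.265] [0.585 0.002 0.248] [0.604 0.078 0.269]
   top pts 138 ((0.5947197675704956, 0.03803427517414093), (0.011413512751460075, 0.07866177707910538), 12.155083656311035) 0.269
top [240. 206.] 61 [0.519 0.142 0.228] [0.513 0.131 0.22 ] [0.524 0.154 0.232]
   top pts 41 ((0.5193409323692322, 0.14192360639572144), (0.009152006357908249, 0.027016062289476395), 17.893028259277344) 0.232
tare [0.43397455 0.00204321 0.05777347]
((0.5838138461112976, 0.03645282983779907), (0.3678908050060272, 0.2623528838157654), 12.429901123046875)
panel ((0.2517131567001343, 0.0015012919902801514), (0.49793970584869385, 0.21338602900505066), 2.522320508956909)
```

View pics/both.png

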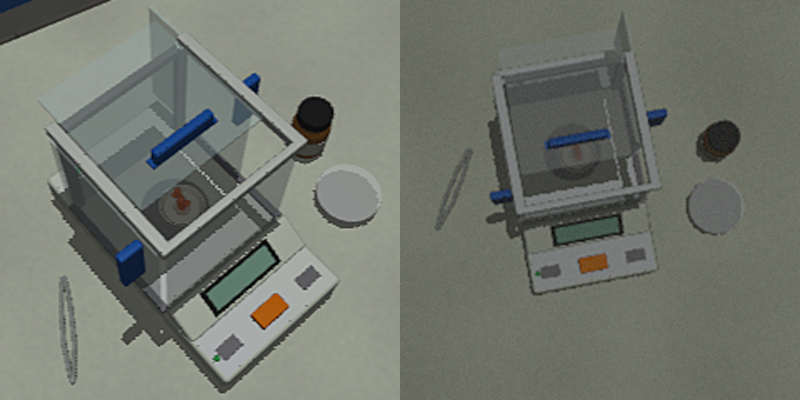

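The side crop shows the roof grip at (183,138), the right grip at (252,85) behind the shield, the left grip at (130,262) and the tare key at (270,310). In the top crop they are at (577,139), (657,117), (501,197) and (593,263). From these the balance yaw is about +12° and its origin about (0.595, 0.037). The roof door is open about 41 mm and the right door about 70 mm, and the heights agree with the text.

First I raise the tool, turn it so that tool x = −balance x, and close the fingers.

Request:
move_arm --moves '[[[0, 0, -2], [0, 0, -6.2], 0], [[0, 0, -2], [0, 0, -6.2], 0], [[0, 0, -2], [0, 0, -6.2], 0], [[0, 0, -2], [0, 0, -6.2], 0], [[0, 0, 0], [0, 0, -6.3], 0], [[0, 0, 0], [0, 0, 0], 0]]' --newtons 20

```text
clock: 1.7
position: [0.1803, 0.5198, 0.3313]
orientation: [0.0, -0.107, 0.994, 0.001]
force: [0.5, -0.8, -0.7]
width: 0.143
finger_force: 0.0
```

Request:
move_arm --moves '[[[-1.7, -2.8, 0], [0, 0, 0], 0], [[-1.7, -2.8, 0], [0, 0, 0], 0], [[-1.7, -2.8, 0], [0, 0, 0], 0], [[-1.7, -2.8, 0], [0, 0, 0], 0], [[-1.7, -2.8, 0], [0, 0, 0], 0], [[-1.7, -2.8, 0], [0, 0, 0], 0], [[-1.7, -2.8, 0], [0, 0, 0], 0], [[-1.7, -2.8, 0], [0, 0, 0], 0]]'

```text
clock: 2.37
position: [0.3604, 0.3273, 0.3296]
orientation: [-0.0, -0.102, 0.995, -0.0]
force: [-0.1, 0.6, 0.0]
width: -0.002
finger_force: 0.0
```

Request:
move_arm --moves '[[[-1.7, -2.8, 0], [0, 0, 0], 0], [[-1.7, -2.8, 0], [0, 0, 0], 0], [[-1.7, -2.8, 0], [0, 0, 0], 0], [[-1.7, -2.8, 0], [0, 0, 0], 0], [[-1.7, -2.8, 0], [0, 0, 0], 0], [[-1.7, -2.8, 0], [0, 0, 0], 0], [[-1.7, -2.8, 0], [0, 0, 0], 0], [[-1.7, -2.8, 0], [0, 0, 0], 0]]'

```text
clock: 3.03
position: [0.54, 0.1363, 0.3295]
orientation: [-0.001, -0.102, 0.995, -0.0]
force: [0.5, 0.2, 0.8]
width: 0.004
finger_force: 0.0
```

Request:
move_arm --moves '[[[-1.7, -2.8, 0], [0, 0, 0], 0], [[-1.7, -2.8, 0], [0, 0, 0], 0], [[-1.7, -2.8, 0], [0, 0, 0], 0], [[-1.5, -2.6, 0], [0, 0, 0], 0], [[0, 0, 0], [0, 0, 0], 0], [[0, 0, 0], [0, 0, 0], 0]]'

```text
clock: 3.53
position: [0.627, 0.0427, 0.3286]
orientation: [-0.001, -0.102, 0.995, 0.0]
force: [-0.9, 0.6, -0.3]
width: -0.003
finger_force: 0.0
```

Request:
move_arm --moves '[[[0, 0, 1.5], [0, 0, 0], 0], [[0, 0, 1.5], [0, 0, 0], 0], [[0, 0, 1.0], [0, 0, 0], 0], [[0, 0, 0.5], [0, 0, 0], 0], [[0, 0, 0], [0, 0, 0], 0]]'

```text
clock: 3.95
position: [0.6261, 0.0445, 0.2842]
orientation: [-0.001, -0.104, 0.995, 0.0]
force: [1.0, 0.9, 0.1]
width: -0.004
finger_force: 0.0
```

Run:
```python
from h import *
a=[]
for n in("side","top"):
    c=capture(n); a.append(cv2.resize(c["img"][90:290,220:420,::-1],(400,400),interpolation=cv2.INTER_CUBIC))
    W=cloud(c); P=env.get_obs()["position"]
    m=(np.hypot(W[...,0]-P[0],W[...,1]-P[1])<.025)&(W[...,2]>.2)&(W[...,2]<.33)
    q=W[m]; print(n,m.sum(),np.percentile(q,[1,5,50,95],axis=0).round(3).tolist())
cv2.imwrite("pics/b1.png",np.hstack(a))
```

```text
side 680 [[0.609, 0.021, 0.245], [0.612, 0.026, 0.245], [0.619, 0.05, 0.248], [0.639, 0.065, 0.322]]
top 101 [[0.607, 0.022, 0.24], [0.607, 0.024, 0.242], [0.614, 0.045, 0.245], [0.62, 0.065, 0.249]]
```

View pics/b1.png

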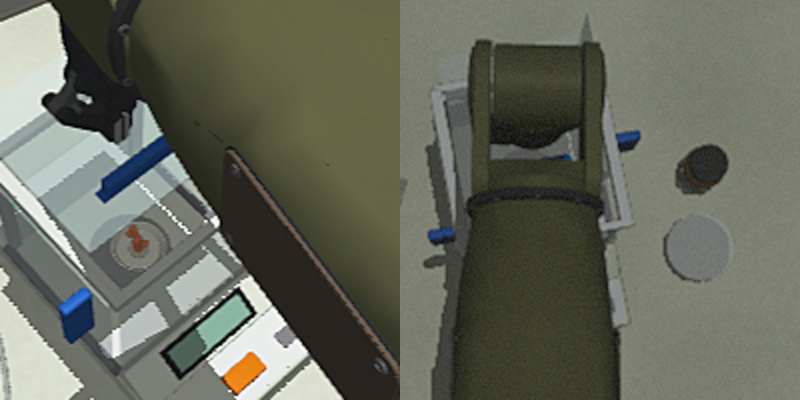

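The fingertips, at (115,125) in the side crop, hang behind the roof grip (135,170) without touching it. Next I lower 1 cm and push forward.

Request:
move_arm --moves '[[[0, 0, 0.5], [0, 0, 0], 0], [[0, 0, 0.5], [0, 0, 0], 0], [[0, 0, 0], [0, 0, 0], 0], [[0.5, 0, 0], [0, 0, 0], 0], [[0.5, 0, 0], [0, 0, 0], 0], [[0.4, 0, 0], [0, 0, 0], 0], [[0.4, 0, 0], [0, 0, 0], 0]]'

```text
clock: 4.63
position: [0.6086, 0.0401, 0.2756]
orientation: [0.0, -0.104, 0.995, -0.0]
force: [1.2, 0.1, -1.1]
width: 0.002
finger_force: 0.7
```

Request:
move_arm --moves '[[[0.4, 0, 0], [0, 0, 0], 0], [[0.4, 0, 0], [0, 0, 0], 0], [[0.4, 0, 0], [0, 0, 0], 0], [[0.4, 0, 0], [0, 0, 0], 0], [[0.4, 0, 0], [0, 0, 0], 0], [[0.4, 0, 0], [0, 0, 0], 0], [[0.4, 0, 0], [0, 0, 0], 0], [[0, 0, 0], [0, 0, 0], 0]]'

```text
clock: 5.3
position: [0.581, 0.0343, 0.2753]
orientation: [-0.0, -0.104, 0.995, 0.0]
force: [-0.1, 0.2, -0.4]
width: 0.004
finger_force: 0.0
```

Request:
move_arm --moves '[[[0.3, 0, 0], [0, 0, 0], 0], [[0.2, 0, 0], [0, 0, 0], 0], [[0.2, 0, 0], [0, 0, 0], 0], [[0.1, 0, 0], [0, 0, 0], 0], [[0, 0, 0], [0, 0, 0], 0], [[0, 0, 0], [0, 0, 0], 0]]'

```text
clock: 5.8
position: [0.5737, 0.0327, 0.2752]
orientation: [-0.0, -0.104, 0.995, 0.0]
force: [-0.0, -0.3, 0.2]
width: 0.002
finger_force: 0.0
```

```bash
cat > g.py <<'E'
from h import *
O=np.array([.5954,.0368]); b=np.radians(12); B=np.array([[np.cos(b),np.sin(b)],[-np.sin(b),np.cos(b)]])
def grips():
  for n in("side","top"):
    c=capture(n);W=cloud(c);h=cv2.cvtColor(c["img"],cv2.COLOR_RGB2HSV)
    m=(h[...,0]>95)&(h[...,0]<130)&(h[...,1]>110)&(h[...,2]>40)&(W[...,2]>.14)&(W[...,2]<.29)&(c["z_map"]>0)
    k,l,st,ce=cv2.connectedComponentsWithStats(m.astype(np.uint8))
    for i in range(1,k):
        if st[i,4]>10:
            p=W[l==i]; zt=np.percentile(p[:,2],95); q=p[abs(p[:,2]-zt)<.006]; q=(q[:,:2]-O)@B.T*1000
            print(n,ce[i].round(),st[i,4],"bal x",np.percentile(q[:,0],[3,50,97]).round(1),"y",np.percentile(q[:,1],[3,50,97]).round(1),zt.round(3))
  return c
if __name__=="__main__": grips(); print(env.get_obs()["force"],B@(env.get_obs()["position"][:2]-O))
E
python3 g.py
```

```text
side [303. 188.] 442 bal x [-44.8 -40.7 -34.9] y [-31.6   3.7  38.6] 0.268
side [258. 247.] 335 bal x [-57.6 -53.2 -47.3] y [103.1 116.7 130.8] 0.23
top [334. 158.] 53 bal x [14.2 18.6 23.3] y [-124.1 -113.8 -102.4] 0.233
top [305. 188.] 26 bal x [-44.3 -41.4 -36.8] y [-37.3 -32.3 -24.1] 0.268
top [278. 192.] 62 bal x [-44.9 -40.6 -36.1] y [11.1 27.4 40. ] 0.268
top [240. 206.] 61 bal x [-57.5 -52.9 -48.6] y [105.5 118.2 132. ] 0.231
[0.14162419 0.42061414 0.47513057] [-0.02200278  0.0005008 ]
```

Request:
move_arm --moves '[[[0.1, 0, 0], [0, 0, 0], 0], [[0, 0, 0], [0, 0, 0], 0], [[0.1, 0, 0], [0, 0, 0], 0], [[0, 0, 0], [0, 0, 0], 0]]'

```text
clock: 6.23
position: [0.5717, 0.0323, 0.2752]
orientation: [-0.0, -0.104, 0.995, 0.0]
force: [-0.1, -0.4, 0.1]
width: -0.005
finger_force: 0.2
```

Request:
move_arm --moves '[[[0.1, 0, 0], [0, 0, 0], 0], [[0, 0, 0], [0, 0, 0], 0]]'

```text
clock: 6.4
position: [0.5712, 0.0322, 0.2753]
orientation: [0.001, -0.104, 0.995, 0.0]
force: [4.9, 1.7, -0.6]
width: -0.004
finger_force: 2.8
```

The force rose to about 5 N at the expected position, so the roof door is against its stop. Now I back off, lift, and go behind the right grip.

Request:
move_arm --moves '[[[-0.5, 0, 0], [0, 0, 0], 0], [[-0.7, 0, 0], [0, 0, 0], 0], [[0, 0, -1.5], [0, 0, 0], 0], [[0, 0, -2], [0, 0, 0], 0], [[0, 0, -2], [0, 0, 0], 0], [[-1, -2, 0], [0, 0, 0], 0], [[-1, -2, 0], [0, 0, 0], 0], [[-1, -2, 0], [0, 0, 0], 0]]'

```text
clock: 7.07
position: [0.6253, -0.0183, 0.3307]
orientation: [0.0, -0.105, 0.995, -0.0]
force: [0.2, -0.5, -0.9]
width: 0.001
finger_force: 0.0
```

Request:
move_arm --moves '[[[-1, -2, 0], [0, 0, 0], 0], [[-1, -2, 0], [0, 0, 0], 0], [[-1.2, -2.8, 0], [0, 0, 0], 0], [[0, 0, 0], [0, 0, 0], 0], [[0, 0, 0], [0, 0, 0], 0], [[0, 0, 3], [0, 0, 0], 0], [[0, 0, 2.5], [0, 0, 0], 0], [[0, 0, 0], [0, 0, 0], 0]]'

```text
clock: 7.73
position: [0.6685, -0.0768, 0.27]
orientation: [-0.004, -0.105, 0.995, 0.001]
force: [0.6, -0.8, -1.3]
width: 0.0
finger_force: 0.0
```

Run:
```python
from g import *
c=grips(); print(B@(env.get_obs()["position"][:2]-O),env.get_obs()["position"])
a=[cv2.resize(x["img"][60:260,220:420,::-1],(400,400),interpolation=cv2.INTER_CUBIC) for x in (capture("side"),c)]
cv2.imwrite("pics/b2.png",np.hstack(a))
```

```text
side [331. 139.] 67 bal x [14.8 18.7 23.9] y [-128.8 -120.4 -111.6] 0.23
side [305. 189.] 463 bal x [-47.  -42.5 -37. ] y [-35.5   2.5  38.6] 0.268
side [258. 247.] 336 bal x [-57.6 -52.9 -47.4] y [103.1 117.  131. ] 0.23
top [288. 191.] 186 bal x [-46.8 -42.5 -37.5] y [-34.7   5.1  38.3] 0.269
top [240. 206.] 60 bal x [-58.1 -53.7 -48.5] y [105.9 116.6 131.2] 0.232
[ 0.04901299 -0.12686595] [ 0.66971886 -0.07710325  0.27583462]
```

View pics/b2.png

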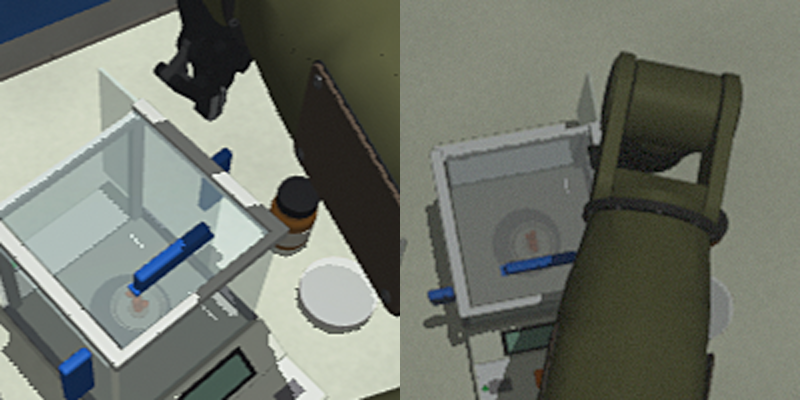

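Run:
```python
from g import *
c=capture("side");W=cloud(c);P=env.get_obs()["position"]
q=W[(c["z_map"]>0)&(W[...,2]>.25)].reshape(-1,3)
r=(q[:,:2]-P[:2])@B.T*1000; h=(q[:,2]-P[2])*1000+19
k=(abs(r[:,0])<30)&(abs(r[:,1])<60)
r=r[k];h=h[k]
for a in range(-4,80,6):
    s=(h>=a)&(h<a+6)
    if s.sum()>3: print(a,s.sum(),np.percentile(r[s],[2,98],axis=0).round().tolist())
```

```text
2 12 [[-10.0, -5.0], [-5.0, 7.0]]
8 25 [[-11.0, -12.0], [5.0, 14.0]]
14 33 [[-10.0, -12.0], [6.0, 14.0]]
20 30 [[-11.0, -8.0], [3.0, 14.0]]
26 27 [[-11.0, -13.0], [-2.0, 14.0]]
32 21 [[-11.0, -6.0], [-5.0, 15.0]]
38 17 [[-12.0, -11.0], [-5.0, 13.0]]
44 41 [[-12.0, -25.0], [-6.0, 28.0]]
50 96 [[-13.0, -32.0], [10.0, 32.0]]
56 68 [[-12.0, -31.0], [10.0, 37.0]]
62 62 [[-16.0, -29.0], [14.0, 43.0]]
68 65 [[-17.0, -15.0], [-5.0, 48.0]]
74 61 [[-17.0, -16.0], [-8.0, 53.0]]
```

Up to 44 mm above the tips the fingers are within ±15 mm, so with the tips at 0.21 m the knuckles clear the rail. I lower and push.

Request:
move_arm --moves '[[[0, 0, 1.5], [0, 0, 0], 0], [[0, 0, 1.5], [0, 0, 0], 0], [[0, 0, 1.0], [0, 0, 0], 0], [[0, 0, 0.7], [0, 0, 0], 0], [[0, 0, 0], [0, 0, 0], 0], [[0.4, 0, 0], [0, 0, 0], 0], [[0.4, 0, 0], [0, 0, 0], 0], [[0, 0, 0], [0, 0, 0], 0]]'

```text
clock: 8.6
position: [0.6616, -0.0797, 0.2294]
orientation: [0.001, -0.104, 0.995, -0.0]
force: [0.1, -0.4, 0.5]
width: -0.003
finger_force: 0.0
```

Request:
move_arm --moves '[[[0.4, 0, 0], [0, 0, 0], 0], [[0.4, 0, 0], [0, 0, 0], 0], [[0.4, 0, 0], [0, 0, 0], 0], [[0.4, 0, 0], [0, 0, 0], 0], [[0.4, 0, 0], [0, 0, 0], 0], [[0.4, 0, 0], [0, 0, 0], 0], [[0.4, 0, 0], [0, 0, 0], 0], [[0.4, 0, 0], [0, 0, 0], 0]]'

```text
clock: 9.27
position: [0.6303, -0.0862, 0.2283]
orientation: [0.0, -0.104, 0.995, -0.0]
force: [0.9, -0.1, 1.3]
width: 0.001
finger_force: 0.7
```

```bash
python3 g.py
```

```text
side [342. 148.] 70 bal x [-13.6  -9.1  -3.6] y [-128.6 -120.6 -112. ] 0.231
side [305. 189.] 468 bal x [-46.8 -42.6 -36.8] y [-35.7   2.3  37.8] 0.268
side [258. 247.] 333 bal x [-57.6 -53.1 -47.7] y [103.2 117.  130.9] 0.23
top [289. 191.] 198 bal x [-47.1 -42.5 -37.4] y [-35.5   1.8  37.6] 0.269
top [240. 207.] 63 bal x [-58.  -52.6 -48.8] y [105.6 118.9 131.6] 0.232
[ 0.32943125 -0.09725739  0.39190659] [ 0.00834643 -0.12755359]
```

Request:
move_arm --moves '[[[0.5, 0, 0], [0, 0, 0], 0], [[0.5, 0, 0], [0, 0, 0], 0], [[0.5, 0, 0], [0, 0, 0], 0], [[0.5, 0, 0], [0, 0, 0], 0], [[0.5, 0, 0], [0, 0, 0], 0], [[0.5, 0, 0], [0, 0, 0], 0], [[0.4, 0, 0], [0, 0, 0], 0], [[0.3, 0, 0], [0, 0, 0], 0]]'

```text
clock: 10.03
position: [0.594, -0.0939, 0.2283]
orientation: [-0.0, -0.104, 0.995, 0.0]
force: [1.5, -0.8, -1.4]
width: 0.003
finger_force: 0.7
```

Request:
move_arm --moves '[[[0.2, 0, 0], [0, 0, 0], 0], [[0.1, 0, 0], [0, 0, 0], 0], [[0.1, 0, 0], [0, 0, 0], 0], [[0, 0, 0], [0, 0, 0], 0], [[0.1, 0, 0], [0, 0, 0], 0], [[0, 0, 0], [0, 0, 0], 0]]'

```text
clock: 10.53
position: [0.5896, -0.0948, 0.2283]
orientation: [0.0, -0.104, 0.995, -0.0]
force: [0.1, -0.3, 0.2]
width: -0.003
finger_force: 0.1
```

```bash
python3 g.py
```

```text
side [357. 162.] 72 bal x [-55.3 -50.8 -44.9] y [-129.9 -120.7 -112. ] 0.231
side [305. 188.] 471 bal x [-46.8 -42.5 -36.7] y [-35.7   1.9  38.6] 0.267
side [258. 247.] 336 bal x [-57.6 -53.1 -47.1] y [103.4 117.4 130.8] 0.23
top [289. 191.] 205 bal x [-47.4 -42.  -37.8] y [-34.4   3.   37.5] 0.269
top [240. 206.] 61 bal x [-58.3 -52.9 -48.2] y [106.1 118.7 131.7] 0.231
[0.69561054 0.67008281 0.69944488] [-0.03306765 -0.12749233]
```

Request:
move_arm --moves '[[[0.1, 0, 0], [0, 0, 0], 0], [[0, 0, 0], [0, 0, 0], 0]]'

```text
clock: 10.8
position: [0.5889, -0.0949, 0.2283]
orientation: [0.001, -0.104, 0.995, 0.0]
force: [5.0, 0.4, -1.0]
width: -0.0
finger_force: 2.4
```

Request:
move_arm --moves '[[[0.1, 0, 0], [0, 0, 0], 0], [[0, 0, 0], [0, 0, 0], 0]]'

```text
clock: 10.97
position: [0.5887, -0.0949, 0.2284]
orientation: [0.002, -0.104, 0.995, -0.0]
force: [13.9, 2.4, -4.6]
width: 0.003
finger_force: 7.1
```

The right door is on its stop, with about 14 N at the end. Next I back off, lift, and go above the tare key.

Request:
move_arm --moves '[[[-0.5, 0, 0], [0, 0, 0], 0], [[-0.8, 0, 0], [0, 0, 0], 0], [[0, 0, -2.5], [0, 0, 0], 0], [[0, 0, -3], [0, 0, 0], 0], [[0, 0, -3], [0, 0, 0], 0], [[2.4, 2.1, 0], [0, 0, 0], 0], [[2.4, 2.1, 0], [0, 0, 0], 0], [[2.4, 2.1, 0], [0, 0, 0], 0]]'

```text
clock: 11.63
position: [0.516, -0.0454, 0.3132]
orientation: [-0.0, -0.104, 0.995, -0.0]
force: [0.4, 0.0, 0.4]
width: 0.001
finger_force: 0.0
```

Request:
move_arm --moves '[[[2.4, 2.1, 0], [0, 0, 0], 0], [[2.4, 2.1, 0], [0, 0, 0], 0], [[2.4, 2.2, 0], [0, 0, 0], 0], [[0, 0, 0], [0, 0, 0], 0], [[0, 0, 0], [0, 0, 0], 0]]'

```text
clock: 12.05
position: [0.4329, 0.0024, 0.3141]
orientation: [0.001, -0.105, 0.994, -0.0]
force: [0.3, -0.5, -0.2]
width: -0.001
finger_force: 0.0
```

Run:
```python
from g import *
grips(); p=env.get_obs()["position"]; print(p,B@(p[:2]-O), "to tare:",B@(np.array([.434,.0025])-p[:2]))
```

```text
side [305. 189.] 472 bal x [-46.8 -42.4 -36.6] y [-35.9   1.7  38.3] 0.268
side [258. 247.] 336 bal x [-57.6 -52.7 -47.3] y [103.2 117.2 130.8] 0.23
top [340. 188.] 55 bal x [-56.  -51.5 -47.1] y [-126.4 -112.2 -102.4] 0.233
top [289. 191.] 204 bal x [-47.2 -41.9 -37.5] y [-34.5   2.9  37.8] 0.268
top [240. 206.] 64 bal x [-58.1 -52.8 -47.5] y [105.6 118.3 130.8] 0.231
[0.43381888 0.00165121 0.31350694] [-0.16535803 -0.0007861 ] to tare: [0.00035363 0.00079259]
```

Request:
move_arm --moves '[[[0, 0, 3], [0, 0, 0], 0], [[0, 0, 3.5], [0, 0, 0], 0], [[0, 0, 3.5], [0, 0, 0], 0], [[0, 0, 3.5], [0, 0, 0], 0], [[0, 0, 3], [0, 0, 0], 0], [[0, 0, 2], [0, 0, 0], 0], [[0, 0, 0], [0, 0, 0], 0]]'

```text
clock: 12.73
position: [0.432, 0.0015, 0.1244]
orientation: [-0.004, -0.104, 0.995, 0.001]
force: [-0.4, -1.1, -0.0]
width: -0.003
finger_force: 0.0
```

Request:
move_arm --moves '[[[0, 0, 1.8], [0, 0, 0], 0], [[0, 0, 1.5], [0, 0, 0], 0], [[0, 0, 0.8], [0, 0, 0], 0], [[0, 0, 0.4], [0, 0, 0], 0], [[0, 0, 0], [0, 0, 0], 0], [[0, 0, 0], [0, 0, 0], 0]]'

```text
clock: 13.23
position: [0.4337, 0.0017, 0.084]
orientation: [0.0, -0.104, 0.995, -0.0]
force: [-0.3, -0.5, 0.3]
width: -0.001
finger_force: 0.0
```

Request:
move_arm --moves '[[[0, 0, 0.4], [0, 0, 0], 0], [[0, 0, 0.3], [0, 0, 0], 0], [[0, 0, 0.1], [0, 0, 0], 0], [[0, 0, 0], [0, 0, 0], 0]]'

```text
clock: 13.57
position: [0.4334, 0.0018, 0.0754]
orientation: [0.0, -0.104, 0.995, -0.0]
force: [1.3, 0.6, 1.4]
width: -0.001
finger_force: 1.1
```

Request:
move_arm --moves '[[[0, 0, 0.1], [0, 0, 0], 0], [[0, 0, 0.1], [0, 0, 0], 0], [[0, 0, 0], [0, 0, 0], 0]]'

```text
clock: 13.82
position: [0.4334, 0.0018, 0.0734]
orientation: [0.0, -0.104, 0.995, -0.0]
force: [1.4, 0.1, 3.9]
width: -0.003
finger_force: 1.8
```

Request:
move_arm --moves '[[[0, 0, 0.1], [0, 0, 0], 0], [[0, 0, 0], [0, 0, 0], 0], [[0, 0, 0], [0, 0, 0], 0]]'

```text
clock: 14.07
position: [0.4334, 0.0018, 0.0729]
orientation: [0.0, -0.104, 0.995, -0.0]
force: [-2.2, -0.1, 12.9]
width: -0.002
finger_force: 6.3
```

The key is bottomed, at about 13 N, well over the 4 N needed. I hold it briefly, then lift clear.

Request:
move_arm --moves '[[[0, 0, 0], [0, 0, 0], 0], [[0, 0, 0], [0, 0, 0], 0], [[0, 0, -0.4], [0, 0, 0], 0], [[0, 0, -1], [0, 0, 0], 0], [[0, 0, -2], [0, 0, 0], 0], [[0, 0, -3], [0, 0, 0], 0], [[0, 0, -3], [0, 0, 0], 0], [[0, 0, -3], [0, 0, 0], 0]]'

```text
clock: 14.73
position: [0.4325, 0.0019, 0.198]
orientation: [-0.001, -0.104, 0.995, 0.0]
force: [0.6, -0.3, 0.2]
width: -0.002
finger_force: 0.0
```

Request:
move_arm --moves '[[[0, 0, -3], [0, 0, 0], 0], [[0, 0, -3], [0, 0, 0], 0], [[0, 0, -3], [0, 0, 0], 0], [[0, 0, -2], [0, 0, 0], 0], [[0, 0, 0], [0, 0, 0], 0], [[0, 0, 0], [0, 0, 0], 0]]'

```text
clock: 15.23
position: [0.433, 0.0019, 0.307]
orientation: [0.001, -0.104, 0.995, -0.0]
force: [-0.2, 0.3, -0.5]
width: -0.0
finger_force: 0.0
```

Run:
```python
from g import *
grips(); o=env.get_obs(); print(o["clock"],o["position"],o["force"])
a=[];
for n in("side","top"):
    c=capture(n);W=cloud(c);a.append(cv2.resize(c["img"][90:330,180:420,::-1],(400,400),interpolation=cv2.INTER_CUBIC))
    for k in("sample","jar_mid","petri","forceps","tare_top"):
        for s in silhouettes(c,k)[:1]: print(n,k,round(s["p"],2),s["at"],np.median(W[s["region"]],0).round(3))
cv2.imwrite("pics/b3.png",np.hstack(a))
```

```text
side [305. 189.] 473 bal x [-46.9 -42.5 -36.7] y [-35.9   2.4  38.3] 0.267
side [258. 247.] 333 bal x [-57.6 -52.9 -47.7] y [103.5 117.4 130.7] 0.23
top [340. 188.] 57 bal x [-55.8 -51.3 -47.8] y [-126.8 -115.4 -103.3] 0.233
top [289. 191.] 203 bal x [-47.3 -42.6 -37.6] y [-34.8   2.5  38.3] 0.268
top [240. 206.] 59 bal x [-57.8 -52.4 -48.2] y [106.7 117.8 132. ] 0.232
15.3333 [0.4326161  0.00190481 0.3053503 ] [ 0.09121754 -0.00439056 -0.07506332]
side petri 0.58 [209.9, 294.0] [0.542 0.051 0.244]
side forceps 0.86 [288.9, 218.7] [0.546 0.229 0.007]
side tare_top 0.58 [278.0, 341.4] [0.434 0.003 0.059]
top jar_mid 0.8 [174.6, 371.4] [ 0.63  -0.188  0.082]
top petri 0.7 [209.6, 372.2] [ 0.533 -0.195  0.018]
top forceps 0.55 [193.3, 218.7] [0.572 0.221 0.006]
```

View pics/b3.png

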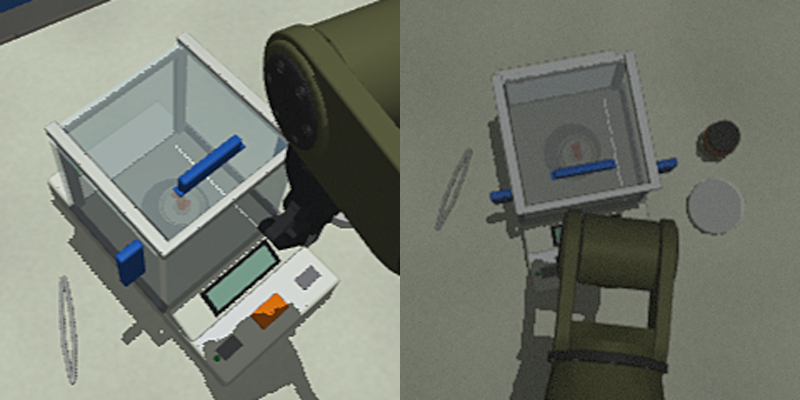

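The picture shows both doors shut, with the roof grip at (210,165) in the side crop and the right grip at (667,164) in the top crop. The tare key is up and free at (270,310), the dish is on the pan, the jar, Petri dish and forceps are where they were, and the arm touches nothing.

```bash
python3 -c "
from cell import env
print(env.finish_job())"
```

```text
the job is handed in; nothing more can be done
None
```

I pushed the roof and right-hand doors shut to their stops, pressed the tare key fully down and released it, and handed the job in at about 15 s; the last pictures showed the dish, jar, Petri dish and forceps where they had been, but the hand-in call returned no verdict.

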